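Clamp a therapy-laser handpiece for its output check

ROBOT

A 6-joint arm with a two-finger parallel gripper is mounted at the origin on the work surface. World frame = base frame: x ahead of the robot, y to its left, z up, the work surface at z = 0. Lengths are in m, angles in rad, forces in N, time in s.
With the tool pointing down it reaches from about 0.425 to 0.95 m from the base axis. Payload 3.5 kg.
Tool frame: the origin (TCP) lies midway between the tips of the shut fingers; the grasp point (between the pads) lies 19 mm behind it; z points along the fingers, y is the line along which they close (so a half turn about z gives the same grasp; the last joint's range is limited). The gripper opens to 85 mm and grips with 20 to 120 N. Pads are 22 mm wide; open, the fingers measure 114 mm over their backs; the gripper's body (76 mm by 85 mm) begins 54 mm behind the grasp point. The pads swing forward as they close: fully open they stand 13 mm farther back than shut.
Start: joints at [-1.428, 0.286, 1.577, -0, 1.279, -0.15], TCP at [0.195, -0.646, 0.231] pointing down, gripper open.
Joint ranges: [-2.77, 2.77], [-0.9, 2.22], [0.21, 2.48], [-1.53, 4.67], [0.24, 2.81], [-2.84, 2.84]. Speed limits (rad/s): [2.79, 2.79, 3.14, 3.14, 3.14, 3.14].

INTERFACE

Orientations are given as a unit quaternion [x, y, z, w].
In Python, from plant import ctrl, cams, order gives the robot as it stands.
- The arm moves only by the tool move_arm, never from a script. Its argument "plan" is one flat list of numbers, 7 for each row, row after row: the shift along the world's x, y, z in mm, then the turn, a rotation vector about the world's x, y, z in degrees, then the finger opening in mm, from 0 to 85.4. A call has 1 to 12 rows; each row shifts and turns the commanded pose from where the row before left it; what a row does not reach is not made up. A row lasts 1/10 s, in which the tool goes at most 50 mm and 8.59 degrees, less where a joint would pass 70% of its speed; a pose out of reach is approached as far as the arm can. A call is refused whole if a number of a shift passes 50 or a number of a turn 8.59, either way. A call with a gripper value outside its range is refused whole. The fingers move at their own pace and stop on an object; "newtons" is the grip in N (left out, the last holds). Time passes only in rows, so rows that do not move let the fingers close. It gives the time, the measured TCP pose, the force, the opening and the grip force at its end, in the units of the state.
- ctrl.get_state(): the state, without advancing time (a new reading comes with each control period).
- cams.read_camera(name): name is "scene" or "side" or "wrist"; returns a dict with "color" (420x560x3 uint8, red, green, blue), "fov_y" (degrees; the focal length in pixels is half the picture's height over the tangent of half this angle, whatever the lens; pixels are square), "cx", "cy" (the principal point, pixels), "k1" (the pictures are not rectified: a ray, as slopes to the right and down, at radius r is drawn at 1 + k1 r^2 times it, then the intrinsics apply), "origin" and "orientation" of the camera in the world; the wrist camera has in their place "T_tool_cam" (4x4, takes a point from camera to tool coordinates, whose origin is the TCP and whose axes are the flange's). Camera axes: x right, y up, looking along -z (the intrinsics and any distortion apply to the point x, -y, -z); pixel columns grow to the right and rows downward; lengths in m; the calibration is good to about 2 mm. A picture is of the moment at which its call begins: read the wrist's pose just before it. There is no depth.
- order.sign_off(): hands the job in; it is judged then, once.
The state is a dict: "time": time; "qpos": joint angles; "dq": joint speeds; "joint_efforts": joint torques, N m; "eef_pos": TCP position; "tcp_rot": TCP orientation; "contact_force": force on the tool from outside, world axes, zero at the start; "wrist_torque": the same for the moment, N m; "opening": opening from 0.0 (shut) to 1.0 (fully open); "finger_force": force on a finger pad.
Only numpy, scipy, OpenCV 4.12 (cv2) and the standard library are available. Lean on these libraries where they do the work, as an engineer would, in place of code of your own. Each camera call takes 0.05 s, during which the arm holds its last target. There are 200 camera calls.

TASK

Take the laser handpiece from its foam tray and lay it in the V cradle of the check stand, nose towards the black power sensor and its teal band under the clamp pad, then let go of it. Turn the clamp's thumbscrew clockwise until it seats, then back it off a quarter turn, and finish while still gripping the knob at that setting so that it cannot shift while I lock it. Do not drop the handpiece, and leave the other things on the bench where they are.

Things in the scene. Friction and masses are not known exactly. Their poses are not given: they have to be found in the camera images.
- stand: Laser check stand, fixed to the bench; place and yaw vary. Dark base plate 250 x 120 x 12 mm (x -35 to 215, y -68 to 52 mm) with, along its x axis, a white-lined V cradle, a clamp arm above it and a black sensor. Origin on the bench, z up. The cradle axis (centre line of a handpiece lying in the V) runs along x at y = 0, 100 mm high.
- cradle_mouth (a point): Near (-x) end of the V, on the cradle axis: stand frame (-10, 0, 100) mm. The V (90 degrees, lips 4 mm below the axis, 42 mm wide overall) runs from here 80 mm along +x, on a pillar. On the -x side of this point nothing stands above the 12 mm base plate: the handpiece goes in lengthwise from here, under the arm.
- clamp_station (a point): Point on the stand, on the cradle axis directly below the thumbscrew: stand frame (50, 0, 100) mm. The handpiece's band belongs here.
- clamp_arm (a point): Middle of the black clamp arm, on the screw axis: stand frame (50, 0, 145) mm. The arm is 24 mm wide (x 38 to 62), underside 138 mm, top 152 mm above the bench, open on the +y side (ends at y = 13 mm), carried by a column of 20 mm diameter at y = -50 mm, whose collar reaches 158 mm.
- sensor_face (a point): Centre of the power sensor's face, on the cradle axis: stand frame (155, 0, 100) mm; the finned black head is 80 mm in diameter and faces -x, towards the handpiece's nose.
- handpiece: Therapy-laser handpiece, 210 mm long, white round body 30 mm in diameter, about 0.18 kg, no cable. Origin on its centre line at mid-length; x towards the tapered aluminium nose (tip at x = 105 mm). Black ribbed grip from x = -78 to -18 mm: take it here, best near x = -50, closing across it. Centre of mass near x = 7 mm. At the start it lies level, its centre line 45 mm above the bench.
- clamp_band (a point): Middle of the teal band, on the handpiece's centre line (x = 50 mm in its frame); the band spans x = 38 to 62 mm.
- tray: Black foam-lined tray 250 x 100 mm, rim 16 mm high, fixed; place and yaw vary. Origin on the bench under its centre, x axis as the handpiece's at the start. Two foam notches, 62 mm wide, up to 46 mm high, at x = -101 to -85 mm and x = 15 to 55 mm hold the handpiece; between them the tray is empty (floor at 8 mm, seen foam to 11 mm).
- clamp_knob (a joint): Angle of the thumbscrew in rad: grows clockwise seen from above (screwing down). Hard stop at 5.20, where the knob's hub sits on the arm's brass bush: seated. Starts between 0.2 and 1.4 (lower stop -0.4). Steep thread: screw, knob and pad sink 12 mm per turn. About 0.04 N m of friction; stays where left. A quarter turn back from the seat reads 3.63.
- knob_grip (a point): Middle of the round knurled aluminium knob (36 mm diameter, 24 mm high, black top with a red index line), on its upright axis; it rises and sinks with the screw: 187 mm above the bench when seated, 1.91 mm higher per rad short of it. Under the knob: hub 18 mm in diameter, 15 mm high, then the brass bush (22 mm diameter, top 160 mm above the bench).
- clamp_pad: White nylon pad, 15 mm diameter, sprung on the tip of the screw (1.5 N per mm, 1 N preload, 7 mm travel). Origin at the centre of its underside, on the screw axis. With the screw at 0 the free pad is 5.7 mm above the handpiece lying in the cradle; it meets it at about 3.0 rad and presses it with some 7 N when seated.
- clamp_screw: The whole thumbscrew: threaded rod, the knob on top and the pad below; origin on its axis at the underside of the knob's hub.
- tube_rack: Bystander: white rack of purple-capped blood tubes, 70 x 190 mm, 92 mm high; origin at its underside.
- gel_bottle: Bystander: white gel bottle with a blue cap, 58 mm diameter, 170 mm high; origin at its underside.
- lens_cone: Bystander: dark conical treatment head, 46 mm diameter, 60 mm high; origin at its underside.
- tape_roll: Bystander: roll of medical tape lying flat, 68 mm diameter, 25 mm high; origin at its underside.
- goggles: Bystander: orange laser goggles, 150 x 130 mm, 45 mm high; origin under the lenses.
- probe: Bystander: pale ultrasound probe lying flat, 160 mm long, 62 mm wide, 28 mm high; origin at its underside.
There are look-alikes about, which are no part of the job. Leave any green or purple look-alike of the handpiece alone.

How it is judged:
On the way, in this order (a step that is already met when the one before it is completed fails the run):
1. the handpiece lies in the V cradle, nose to the sensor, band under the pad, let go of, with the screw still short of its seat (distance between clamp_band and clamp_station below 0.01 m and angle between the x axis of handpiece and the x axis of stand, either way round below 0.06 rad and x of handpiece in the frame of stand below 0.03 m and z of handpiece in the frame of stand below 0.1025 m and contact force between handpiece and stand above 0.4 N and contact force between the fingers and handpiece below 0.1 N and value of joint clamp_knob below 4.6 rad), for 0.2 s.
2. the thumbscrew is turned down to its seat, pad pressing on the handpiece (value of joint clamp_knob above 5.1 rad and contact force between clamp_pad and handpiece above 3 N and distance between clamp_band and clamp_station below 0.01 m), for 0.1 s.
At the end, for the whole second after the job is handed in: Knob a quarter turn (90 +/- 17 deg) back from its seat, gripped by the fingers (over 3 N). Handpiece along the V (within 3.5 deg), nose to the sensor, band within 10 mm of the clamp station, pressed down by the pad (over 0.8 N), not touched by the fingers (value of joint clamp_knob between 3.33 and 3.93 rad and contact force between the fingers and clamp_screw above 3 N and contact force between clamp_pad and handpiece above 0.8 N and contact force between the fingers and handpiece below 0.1 N and contact force between handpiece and stand above 0.4 N and distance between clamp_band and clamp_station below 0.01 m and angle between the x axis of handpiece and the x axis of stand, either way round below 0.06 rad and x of handpiece in the frame of stand below 0.03 m); the arm keeps its last pose, push and grip.
It fails at once if the handpiece is dropped onto the bench or tray (height (world z) of handpiece below 0.036 m).
It fails at once if a bystander is moved by more than 25 mm (distance of any of tube_rack, gel_bottle, lens_cone, tape_roll, goggles, probe from where it was at the start of the episode above 0.025 m).
It also fails if it takes over 72 s, if anything falls off the work surface, if the arm or the gripper's body presses on something with over 40 N, if the wrist force passes 120 N, or if a joint passes its speed limit or range.

## Working session

There is one attempt and no reset: what is moved stays moved. The work goes in short steps, Python scripts to look and compute and a tool call to move; the robot and the scene stay as the last step left them, time stands still between calls to the robot, and variables do not carry over. Pictures are saved under pics/ and viewed, at most 13 in all, crops included, and the job is handed in when it is done.

Besides the shell and the picture viewer there is one more tool, called after "Call:" as name(argument=value, ...) on one line, values as JSON. move_arm: Moves the arm, as the interface text tells. Its arguments: {"type":"object","properties":{"plan":{"type":"array","items":{"type":"number"}},"newtons":{"type":"number"}},"required":["plan"]}

```bash
mkdir -p pics; cat > h.py <<'E'
import numpy as np, cv2
from scipy.spatial.transform import Rotation as R
from plant import ctrl, cams, order
def grab(name,fn=None):
    s=ctrl.get_state(); c=cams.read_camera(name)
    if name=='wrist':
        T=np.eye(4);T[:3,:3]=R.from_quat(s['tcp_rot']).as_matrix();T[:3,3]=s['eef_pos']
        T=T@np.array(c['T_tool_cam']);o,M=T[:3,3],T[:3,:3]
    else:
        o=np.array(c['origin']);q=np.array(c['orientation']);M=q if q.shape==(3,3) else R.from_quat(q).as_matrix()
    f=c['color'].shape[0]/2/np.tan(np.radians(c['fov_y'])/2)
    cal=dict(o=o,M=M,f=f,cx=c['cx'],cy=c['cy'],k1=c['k1'])
    if fn: cv2.imwrite('pics/'+fn+'.png',c['color'][:,:,::-1]); np.save('pics/'+fn+'.npy',cal,allow_pickle=True)
    return c['color'],cal
def load(fn): return np.load('pics/'+fn+'.npy',allow_pickle=True).item()
def ray(cal,u,v):
    d=np.array([(u-cal['cx'])/cal['f'],(v-cal['cy'])/cal['f']]);s=d.copy()
    for _ in range(20): s=d/(1+cal['k1']*(s@s))
    r=cal['M']@np.array([s[0],-s[1],-1]);return r/np.linalg.norm(r)
def at_z(cal,u,v,z):
    r=ray(cal,u,v);return cal['o']+r*(z-cal['o'][2])/r[2]
def proj(cal,P):
    p=(np.atleast_2d(P)-cal['o'])@cal['M'];s=np.c_[p[:,0],-p[:,1]]/-p[:,2:]
    s=s*(1+cal['k1']*(s**2).sum(1,keepdims=True));return s*cal['f']+[cal['cx'],cal['cy']]
E
python3 - <<'E'
from h import *
a,c=grab('scene','scene0');b,d=grab('side','side0');w,e=grab('wrist','wrist0')
for x in(c,d,e):print(x['o'].round(3),(-x['M'][:,2]).round(2),x['M'][:,0].round(2),x['f'],x['k1'])
print(ctrl.get_state())
E
```

```text
[ 1.23  -0.629  1.488] [-0.44  0.39 -0.8 ] [0.66 0.75 0.01] 513.9439395317142 -0.07954877885580294
[-0.021  0.905  1.186] [ 0.33 -0.61 -0.72] [-0.88 -0.48 -0.  ] 462.93946008935984 -0.04908378978513948
[ 0.259 -0.628  0.373] [-0.25 -0.07 -0.96] [ 0.29 -0.96 -0.  ] 373.3275893663962 -0.018281448418566267
{'time': 0.15, 'qpos': array([-1.42797859e+00,  2.87009443e-01,  1.57784237e+00, -9.50989287e-06,
        1.27860172e+00, -1.49975978e-01]), 'dq': array([-0.00045191, -0.00241428, -0.00455713, -0.00093148,  0.0013878 ,
        0.00172576]), 'joint_efforts': array([ 7.71434734e-04, -4.06604719e+01, -2.93142235e+01, -1.62891838e-04,
        3.96451753e-03, -2.62026688e-06]), 'eef_pos': array([ 0.19479195, -0.6457476 ,  0.23023252]), 'tcp_rot': array([ 9.89302476e-01,  1.45875784e-01, -1.22195667e-06, -9.30448334e-04]), 'contact_force': array([-0.13391789,  0.04311272,  0.97344577]), 'wrist_torque': array([ 0.022273  , -0.03683474,  0.00831993]), 'finger_force': 0.0, 'opening': 0.9979661535910335}
```

View pics/scene0.png

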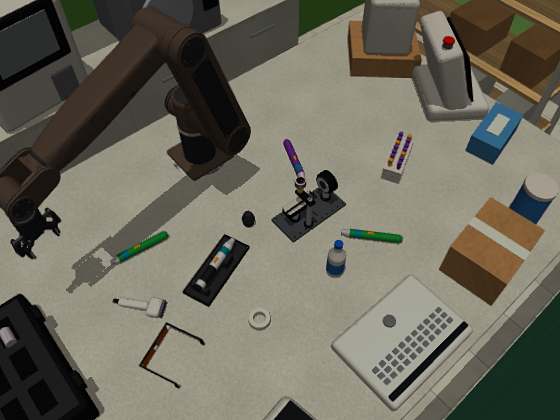

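View pics/side0.png

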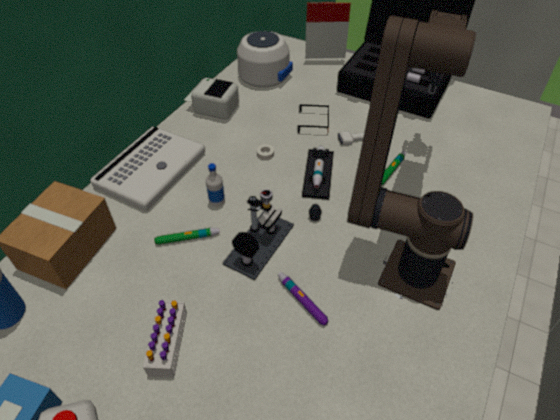

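The scene view shows the white handpiece in its tray at about (213,265), nose up-right at (232,240). The stand is at (308,212) with the sensor at (327,182) and the lens cone at (248,218). The side view shows the tray at (318,172) and the stand at (260,240). I'll zoom in on both.

```bash
python3 - <<'E'
import cv2
a=cv2.imread('pics/scene0.png')[160:310,175:350];cv2.imwrite('pics/c1.png',cv2.resize(a,None,fx=4,fy=4,interpolation=cv2.INTER_CUBIC))
a=cv2.imread('pics/side0.png')[140:280,215:345];cv2.imwrite('pics/c2.png',cv2.resize(a,None,fx=4,fy=4,interpolation=cv2.INTER_CUBIC))
E
```

```text
(no output)
```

View pics/c1.png

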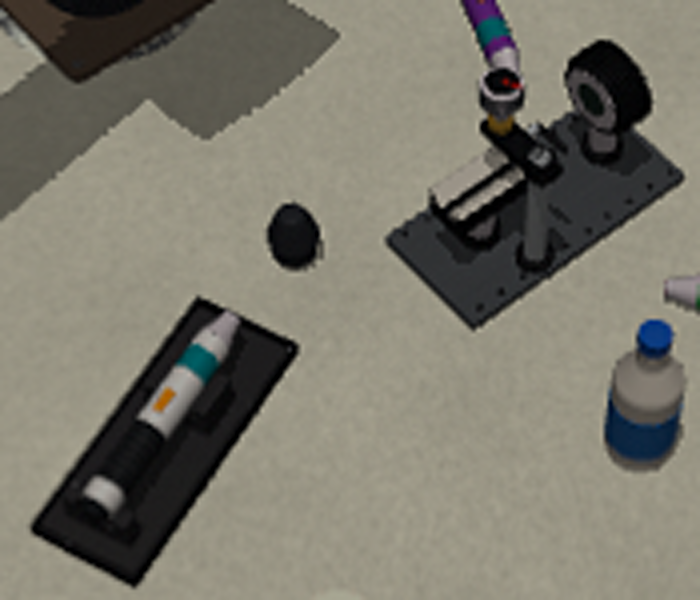

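View pics/c2.png

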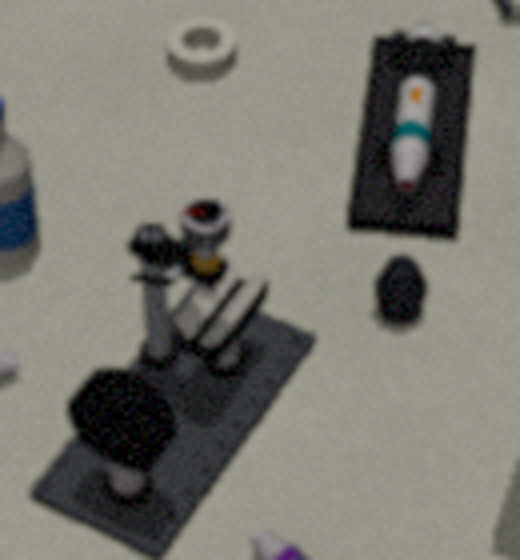

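Crop 1: handpiece nose tip at (235,315), band at (198,361), stand corners at (388,240), (475,325) and (683,178), knob top at (502,82). Crop 2: nose tip at (405,186), stand corners at (315,338), (35,495) and (158,552), knob top at (205,213). I'll fit the poses from both views.

```bash
cat > fit.py <<'E'
from h import *
from scipy.optimize import least_squares
def fit(obs,x0):
    # obs: (cal,u,v,[x,y,z] local m)
    def tr(p,L): c,s=np.cos(p[2]),np.sin(p[2]);return np.array([p[0]+c*L[0]-s*L[1],p[1]+s*L[0]+c*L[1],L[2]])
    f=lambda p:np.concatenate([proj(c,tr(p,np.array(L)/1e3))[0]-[u,v] for c,u,v,L in obs])
    r=least_squares(f,x0,loss='soft_l1');return r.x,f(r.x).reshape(-1,2).round(1)
E
python3 - <<'E'
from fit import *
S=load('scene0');D=load('side0')
s=lambda u,v,*L:(S,175+u/4-.4,160+v/4-.4,L); d=lambda u,v,*L:(D,215+u/4-.4,140+v/4-.4,L)
st=[s(388,240,-35,52,12),s(475,323,-35,-68,12),s(683,176,215,-68,12),d(315,338,-35,52,12),d(35,492,215,-68,12),d(158,554,215,52,12)]
p,r=fit(st,[.6,0,1]);print('stand',p.round(4),np.degrees(p[2]));print(r.tolist())
for z in(.205,.2075,.21):print(z,at_z(*s(502,82)[:3],z)[:2].round(4),at_z(*d(205,213)[:3],z)[:2].round(4))
print('knob exp',p[0]+.05*np.cos(p[2]),p[1]+.05*np.sin(p[2]))
tr=[s(200,298,125,50,16),s(298,345,125,-50,16),s(33,526,-125,50,16),s(136,580,-125,-50,16),d(456,236,125,50,16),d(350,227,125,-50,16),d(375,38,-125,-50,16),d(473,45,-125,50,16)]
p,r=fit(tr,[.6,-.3,1]);print('tray',p.round(4),np.degrees(p[2]));print(r.tolist())
h=[s(235,315,105,0,45),d(405,186,105,0,45),s(198,361,50,0,58),d(412,132,50,0,58)]
p,r=fit(h,p);print('hp',p.round(4),np.degrees(p[2]));print(r.tolist())
E
```

```text
stand [0.4757 0.0418 1.5581] 89.27513681164658
[[-0.6, -0.8], [0.1, 0.7], [0.9, -0.8], [0.6, -1.1], [-1.8, -0.2], [0.5, 0.2]]
0.205 [0.4739 0.0925] [0.477  0.0909]
0.2075 [0.4754 0.0911] [0.4758 0.093 ]
0.21 [0.4769 0.0897] [0.4745 0.0951]
knob exp 0.47629522999794477 0.09178706537867454
tray [ 0.4575 -0.2518  1.932 ] 110.69346033021043
[[-0.1, -1.0], [0.6, -1.0], [-0.2, -0.1], [0.4, 0.2], [0.9, -1.2], [-1.1, -1.8], [-0.5, -0.4], [0.8, 0.1]]
hp [ 0.4585 -0.2517  1.9366] 110.95666839289024
[[-0.1, 0.5], [0.1, -0.1], [0.0, -0.6], [-0.2, -0.0]]
```

The fits agree. Stand at about (0.476, 0.042), yaw 89.3°; both views put the knob at about (0.476, 0.092), matching the stand fit. Handpiece at about (0.4585, -0.252), yaw 111°, matching the tray. Next I move above the grip and look with the wrist camera.

Call:
move_arm(plan=[25.5,31.5,0,0,0,8.55,60,25.5,31.5,0,0,0,8.55,60,25.5,31.5,0,0,0,8.55,60,25.5,31.5,0,0,0,8.55,60,25.5,31.5,0,0,0,8.55,60,25.5,31.5,0,0,0,8.55,60,25.5,31.5,0,0,0,8.55,60,25.5,31.5,0,0,0,8.55,60,25.5,31.5,0,0,0,8.55,60,25.5,31.5,0,0,0,8.55,60,25.5,31.5,0,0,0,8.55,60,0,0,0,0,0,0,60], newtons=60)

```text
time: 1.35
eef_pos: [0.4773, -0.2961, 0.231]
tcp_rot: [0.565, 0.825, 0.001, -0.0]
contact_force: [-0.2, -0.9, -0.0]
opening: 0.702
finger_force: 0.0
```

```bash
python3 - <<'E'
from h import *
w,c=grab('wrist','w1');s=ctrl.get_state();print(s['eef_pos'].round(4),np.degrees(R.from_quat(s['tcp_rot']).as_matrix()[:,0:1].T@np.eye(3)).round(1),s['tcp_rot'].round(4))
T=lambda x,z=.045:[.4585+x*np.cos(1.9366),-.2517+x*np.sin(1.9366),z]
for x in(-.105,-.078,-.05,-.018,.05,.105):print(x,proj(c,T(x,.06)).round(0))
cv2.imwrite('pics/w1b.png',cv2.resize(w[:,:,::-1],(784,588)))
E
```

```text
[ 0.4762 -0.2978  0.231 ] [[-20.5  53.5   0. ]] [ 5.663e-01  8.242e-01 -0.000e+00 -3.000e-04]
-0.105 [[278. 246.]]
-0.078 [[278. 217.]]
-0.05 [[278. 186.]]
-0.018 [[278. 148.]]
0.05 [[278.  62.]]
0.105 [[278. -15.]]
```

View pics/w1b.png

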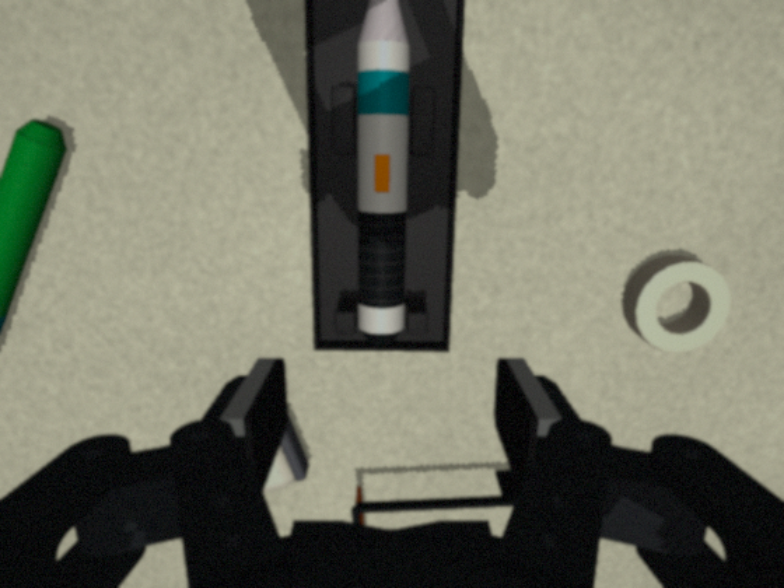

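The wrist view shows the handpiece upright in the image. Its axis is at u≈382 (784-px picture), the grip spans v 213–305 and the band centre is at (384,92). The tray is clear under the fingers. I'll refine the pose with all the views.

```bash
python3 - <<'E'
from fit import *
S=load('scene0');D=load('side0');W=load('w1')
s=lambda u,v,*L:(S,175+u/4-.4,160+v/4-.4,L); d=lambda u,v,*L:(D,215+u/4-.4,140+v/4-.4,L);w=lambda u,v,*L:(W,u/1.4,v/1.4,L)
ww=[w(383.5,92,50,0,59),w(382,213,-18,0,58),w(381.5,305,-78,0,58),w(382,155,25-5,0,59)][:3]
h=[s(235,315,105,0,45),d(405,186,105,0,45),s(198,361,50,0,58),d(412,132,50,0,58)]
for o in(ww,h+ww):
  p,r=fit(o,[.4585,-.2517,1.9366]);print(p.round(4),np.degrees(p[2]),r.tolist()); g=p[:2]-.05*np.array([np.cos(p[2]),np.sin(p[2])]);print('grip',g.round(4))
E
```

```text
[ 0.4558 -0.2556  1.9267] 110.38962442740697 [[-0.1, -0.0], [0.2, -0.9], [-0.1, 1.3]]
grip [ 0.4732 -0.3024]
[ 0.4559 -0.2553  1.9215] 110.09175673409968 [[-1.0, 0.8], [0.8, -0.5], [-1.1, -0.4], [0.7, -0.4], [0.5, -0.3], [0.3, -1.1], [-0.3, 1.1]]
grip [ 0.4731 -0.3022]
```

Call:
move_arm(plan=[-3,-4,-40,0,0,-0.5,60,0,0,-40,0,0,0,60,0,0,-40,0,0,0,60,0,0,-40,0,0,0,60,0,0,-30,0,0,0,60,0,0,-16,0,0,0,60,0,0,0,0,0,0,10,0,0,0,0,0,0,10,0,0,0,0,0,0,10,0,0,0,0,0,0,10,0,0,0,0,0,0,10], newtons=70)

```text
time: 2.5
eef_pos: [0.4733, -0.3047, 0.0269]
tcp_rot: [0.571, 0.821, -0.0, 0.002]
contact_force: [-0.6, -0.7, 2.0]
opening: 0.327
finger_force: 69.0
```

Gripped: opening about 28 mm at 69 N. Next I lift, turn to the stand yaw and stop short of the cradle mouth.

Call:
move_arm(plan=[0,0,15,0,0,0,10,0,0,25,0,0,0,10,0,0,30,0,0,0,10,0,0,30,0,0,-2,10,0,20,20,0,0,-4,10,1,30,0,0,0,-4,10,1,30,0,0,0,-4,10,1,30,0,0,0,-4,10,0,25,0,0,0,-3,10,0,10,0,0,0,0,10,0,0,0,0,0,0,10,0,0,0,0,0,0,10])

```text
time: 3.7
eef_pos: [0.4756, -0.1594, 0.1459]
tcp_rot: [0.711, 0.703, -0.0, 0.001]
contact_force: [1.4, -0.1, -2.1]
opening: 0.329
finger_force: 69.1
```

```bash
python3 - <<'E'
from h import *
w,c=grab('wrist','w2');s=ctrl.get_state();print(s['eef_pos'].round(4),s['tcp_rot'].round(4),np.degrees(2*np.arctan2(s['tcp_rot'][1],s['tcp_rot'][0])))
a,_=grab('side','side2');grab('scene','scene2')
A=cv2.resize(w[:,:,::-1],(520,390));B=cv2.resize(a[130:280,200:350,::-1],(600,600),interpolation=cv2.INTER_CUBIC)
cv2.imwrite('pics/w2b.png',cv2.resize(w[:,:,::-1],(784,588)))
p=[.4757,.0418,1.5581]
for L in([-10,0,100],[50,0,152],[155,0,100],[-35,52,12],[-35,-68,12],[-10,21,96],[-10,-21,96]):
  q=np.array(L)/1e3;C,S=np.cos(p[2]),np.sin(p[2]);print(L,(proj(c,[p[0]+C*q[0]-S*q[1],p[1]+S*q[0]+C*q[1],q[2]])*1.4).round(0))
E
```

```text
[ 0.4756 -0.1597  0.1458] [ 7.112e-01  7.030e-01 -1.000e-04  5.000e-04] 89.33166226020948
[-10, 0, 100] [[ 384. -299.]]
[50, 0, 152] [[ 381. -905.]]
[155, 0, 100] [[  384. -1060.]]
[-35, 52, 12] [[274. -79.]]
[-35, -68, 12] [[533. -78.]]
[-10, 21, 96] [[ 314. -288.]]
[-10, -21, 96] [[ 455. -288.]]
```

View pics/w2b.png

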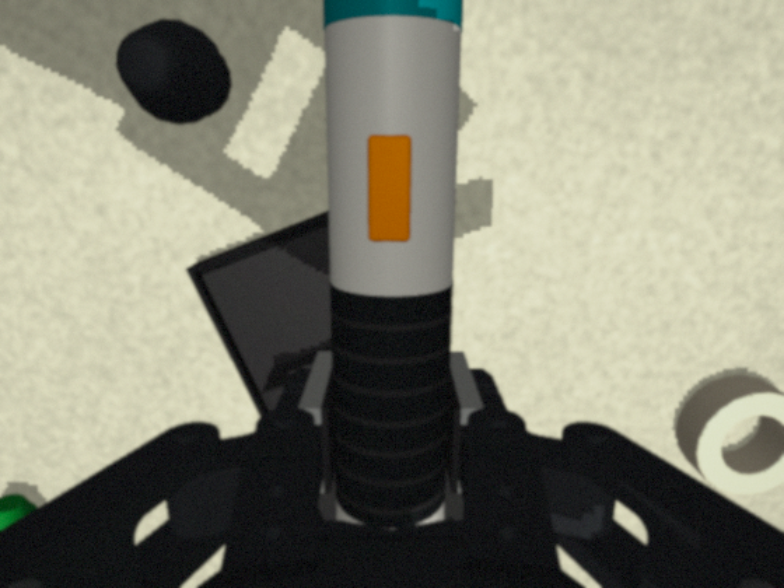

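The wrist view shows the handpiece held straight: axis u≈391, band edge at v≈22, grip front at v≈290. The stand is out of view. I'll carry the handpiece up and beside the stand so the wrist camera can measure it closely.

Call:
move_arm(plan=[0,0,25,0,0,0,10,10,0,40,0,0,0,10,20,20,40,0,0,0,10,20,35,35,0,0,0,10,20,35,14,0,0,0,10,20,35,0,0,0,0,10,15,35,0,0,0,0,10,10,35,0,0,0,0,10,0,25,0,0,0,0,10,0,0,0,0,0,0,10,0,0,0,0,0,0,10])

```text
time: 4.95
eef_pos: [0.5892, 0.0585, 0.2967]
tcp_rot: [0.711, 0.703, -0.001, -0.0]
contact_force: [0.7, -0.7, -2.4]
opening: 0.331
finger_force: 69.4
```

```bash
python3 - <<'E'
from h import *
c=load('w2');P=[at_z(c,u/1.4,v/1.4,.180) for u,v in((393,22),(390,290))];print(P, np.linalg.norm(P[0]-P[1]))
w,c=grab('wrist','w3');s=ctrl.get_state();print(s['eef_pos'].round(4),s['tcp_rot'].round(4))
cv2.imwrite('pics/w3b.png',cv2.resize(w[:,:,::-1],(784,588),interpolation=cv2.INTER_CUBIC))
E
```

```text
[array([ 0.47653915, -0.07109802,  0.18      ]), array([ 0.47533201, -0.12393306,  0.18      ])] 0.05284882319014527
[0.5892 0.058  0.2968] [ 7.115e-01  7.027e-01 -5.000e-04  0.000e+00]
```

View pics/w3b.png

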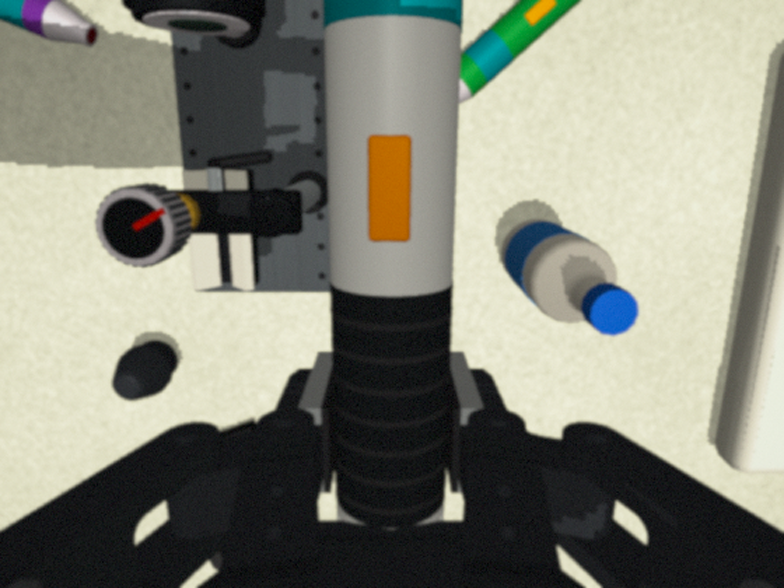

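The wrist view shows the V's lip corners at the mouth at (196,290) and (256,290), the plate's near edge at v≈291 with its left corner at (197,291), and the knob top centre at (137,224). The arm spans v 190–232, and the tube of the V is clear. I'll refit the stand.

```bash
python3 - <<'E'
from fit import *
S=load('scene0');D=load('side0');W=load('w3')
s=lambda u,v,*L:(S,175+u/4-.4,160+v/4-.4,L); d=lambda u,v,*L:(D,215+u/4-.4,140+v/4-.4,L);w=lambda u,v,*L:(W,u/1.4,v/1.4,L)
st=[s(388,240,-35,52,12),s(475,323,-35,-68,12),s(683,176,215,-68,12),d(315,338,-35,52,12),d(35,492,215,-68,12),d(158,554,215,52,12)]
kn=[s(502,82,50,0,207.5),d(205,213,50,0,207.5)]
ww=[w(196,290,-10,21,96),w(256,290,-10,-21,96),w(197,291,-35,52,12),w(137,224,50,0,207.5)]
for o in(ww,st+kn+ww,st+kn+ww*3):
  p,r=fit(o,[.4757,.0418,1.558]);print(p.round(4),np.degrees(p[2]),r[-4:].tolist())
  for L in([62,-10,152],[38,-10,152],[215,52,12],[100,52,12],[-10,0,81]):
    q=np.array(L)/1e3;C,s_=np.cos(p[2]),np.sin(p[2]);print(L,(proj(W,[p[0]+C*q[0]-s_*q[1],p[1]+s_*q[0]+C*q[1],q[2]])*1.4).round(0)[0],end=' ')
  print()
E
```

```text
[0.4755 0.0411 1.5681] 89.84491914614735 [[-0.8, -0.8], [0.0, -1.2], [0.3, 0.3], [0.2, 1.1]]
[62, -10, 152] [200. 188.] [38, -10, 152] [205. 232.] [215, 52, 12] [162. -38.] [100, 52, 12] [179. 126.] [-10, 0, 81] [232. 283.] 
[0.4755 0.0412 1.5639] 89.6068634737373 [[-0.9, -0.9], [-0.0, -1.1], [0.2, 0.1], [0.5, 1.0]]
[62, -10, 152] [201. 188.] [38, -10, 152] [205. 232.] [215, 52, 12] [163. -38.] [100, 52, 12] [180. 125.] [-10, 0, 81] [232. 283.] 
[0.4755 0.0411 1.5662] 89.73439832048932 [[-0.8, -0.8], [0.0, -1.1], [0.2, 0.2], [0.4, 1.0]]
[62, -10, 152] [200. 188.] [38, -10, 152] [205. 232.] [215, 52, 12] [163. -38.] [100, 52, 12] [180. 126.] [-10, 0, 81] [232. 283.]
```

The stand is pinned at (0.4755, 0.0411), yaw 89.7°, and the arm edges are predicted correctly. The spacing of points on the held handpiece suggests a little droop, so I'll fit its pose in the tool from its silhouette edges.

```bash
python3 - <<'E'
from h import *
from scipy.optimize import least_squares
for n,tcp in(('w2',[.4756,-.1597,.1458]),('w3',[.5892,.058,.2968])):
    im=cv2.GaussianBlur(cv2.imread(f'pics/{n}.png'),(3,3),0).astype(float);c=load(n);E=[]
    sat=im
    for v in range(22,262,12):
        row=sat[v-1:v+2].mean(0);g=np.abs(row[2:]-row[:-2]).sum(1)
        l=225+np.argmax(g[224:245]);r=315+np.argmax(g[314:339]);E.append((v,l,r))
    print(E)
    # axis: point at grip A (y=tcp), direction; residual: distance from ray to axis line = 15mm
    def f(p):
        A=np.array(tcp)+[p[0],0,p[1]];d=np.array([np.sin(p[2]),1,np.tan(p[3])]);d/=np.linalg.norm(d);o=[]
        for v,l,r in E:
            for u in(l,r):
                q=ray(c,u,v);m=np.cross(q,d);o.append(abs((c['o']-A)@m)/np.linalg.norm(m)*1e3-15)
        return o
    r=least_squares(f,[0,.018,0,0],loss='soft_l1',f_scale=.3);p=r.x;print('lat,h mm',p[:2]*1e3,'yawdev,pitch deg',np.degrees(p[2:]),'rms',np.sqrt(np.mean(np.array(f(p))**2)))
    A=np.array(tcp)+[p[0],0,p[1]];d=np.array([np.sin(p[2]),1,np.tan(p[3])])
    for s in np.arange(.02,.11,.002):
        P=A+d*s+[0,0,.015]; print(round(s*1e3),(proj(c,P)[0]*1.4).round(0).tolist(),end=';')
    print()
E
```

```text
[(22, np.int64(231), np.int64(330)), (34, np.int64(230), np.int64(329)), (46, np.int64(232), np.int64(328)), (58, np.int64(227), np.int64(328)), (70, np.int64(232), np.int64(335)), (82, np.int64(232), np.int64(335)), (94, np.int64(232), np.int64(327)), (106, np.int64(233), np.int64(326)), (118, np.int64(233), np.int64(326)), (130, np.int64(234), np.int64(325)), (142, np.int64(234), np.int64(325)), (154, np.int64(234), np.int64(325)), (166, np.int64(234), np.int64(336)), (178, np.int64(235), np.int64(324)), (190, np.int64(235), np.int64(323)), (202, np.int64(237), np.int64(323)), (214, np.int64(236), np.int64(322)), (226, np.int64(236), np.int64(322)), (238, np.int64(236), np.int64(321)), (250, np.int64(236), np.int64(321))]
lat,h mm [-0.69607606 17.80462933] yawdev,pitch deg [1.00207968 0.81612215] rms 0.8251873347990042
20 [390.0, 356.0];22 [391.0, 348.0];24 [391.0, 339.0];26 [391.0, 331.0];28 [391.0, 323.0];30 [391.0, 314.0];32 [391.0, 305.0];34 [391.0, 297.0];36 [391.0, 288.0];38 [391.0, 279.0];40 [391.0, 270.0];42 [391.0, 261.0];44 [391.0, 252.0];46 [391.0, 243.0];48 [391.0, 233.
[... 1474 characters left out ...]
.0];32 [391.0, 305.0];34 [391.0, 296.0];36 [391.0, 288.0];38 [391.0, 279.0];40 [391.0, 270.0];42 [391.0, 261.0];44 [391.0, 252.0];46 [391.0, 243.0];48 [391.0, 233.0];50 [391.0, 224.0];52 [392.0, 215.0];54 [392.0, 205.0];56 [392.0, 196.0];58 [392.0, 186.0];60 [392.0, 176.0];62 [392.0, 166.0];64 [392.0, 156.0];66 [392.0, 146.0];68 [392.0, 136.0];70 [392.0, 126.0];72 [392.0, 115.0];74 [392.0, 105.0];76 [392.0, 94.0];78 [393.0, 83.0];80 [393.0, 73.0];82 [393.0, 62.0];84 [393.0, 51.0];86 [393.0, 39.0];88 [393.0, 28.0];90 [393.0, 17.0];92 [393.0, 5.0];94 [393.0, -6.0];96 [393.0, -18.0];98 [393.0, -30.0];100 [394.0, -42.0];102 [394.0, -54.0];104 [394.0, -66.0];106 [394.0, -78.0];108 [394.0, -91.0];
```

The handpiece is level. Its axis is about 17.5 mm above the TCP, the TCP sits at handpiece x≈-52, and its heading is about 0.7° short of the stand's. Now back to the approach point before the mouth, about 2.5 mm above the cradle axis.

Call:
move_arm(plan=[-10,-30,0,0,0,0.7,10,-20,-40,0,0,0,0,10,-25,-40,-25,0,0,0,10,-25,-40,-40,0,0,0,10,-20,-40,-40,0,0,0,10,-13.3,-33,-40,0,0,0,10,0,0,-40,0,0,0,10,0,0,-26,0,0,0,10,0,0,0,0,0,0,10,0,0,0,0,0,0,10,0,0,0,0,0,0,10])

```text
time: 6.1
eef_pos: [0.4879, -0.1461, 0.1071]
tcp_rot: [0.707, 0.707, 0.001, 0.002]
contact_force: [-0.1, 1.1, -2.3]
opening: 0.33
finger_force: 69.5
```

```bash
python3 - <<'E'
from h import *
w,c=grab('wrist','w4');s=ctrl.get_state();print(s['eef_pos'].round(4),s['contact_force'].round(1),np.degrees(2*np.arctan2(s['tcp_rot'][1],s['tcp_rot'][0])),R.from_quat(s['tcp_rot']).as_matrix()[:,2].round(4))
E
```

```text
[ 0.488  -0.146   0.1072] [-0.1  0.4 -2.1] 90.02182952291768 [ 0.0042 -0.0023 -1.    ]
```

Some rows were speed-limited. I'll close the remaining offset and then read the pose.

Call:
move_arm(plan=[-6,-10,-5,0,0,0,10,-6,0,-10,0,0,0,10,0,0,-6.5,0,0,0,10,0,0,0,0,0,0,10,0,0,0,0,0,0,10])

```text
time: 6.65
eef_pos: [0.4741, -0.1547, 0.0827]
tcp_rot: [0.707, 0.707, -0.0, -0.0]
contact_force: [0.4, 0.0, -2.2]
opening: 0.326
finger_force: 69.5
```

```bash
cat > st.py <<'E'
from h import *
s=ctrl.get_state();print(round(s['time'],2),s['eef_pos'].round(4),'F',s['contact_force'].round(1),'T',s['wrist_torque'].round(3),'yaw',np.degrees(2*np.arctan2(s['tcp_rot'][1],s['tcp_rot'][0])).round(2),R.from_quat(s['tcp_rot']).as_matrix()[:,2].round(4),'q6',np.degrees(s['qpos'][5]).round(1),'ff',round(s['finger_force'],1),round(s['opening'],3))
E
python3 st.py
```

```text
6.65 [ 0.4741 -0.1547  0.0827] F [ 0.4  0.  -2.2] T [-0.101 -0.031 -0.04 ] yaw 90.03 [-7.e-04  5.e-04 -1.e+00] q6 -29.8 ff 69.5 0.326
```

Call:
move_arm(plan=[1.8,0,2.5,0,0,0,10,0,10,0,0,0,0,10,0,15,0,0,0,0,10,0,15,0,0,0,0,10,0,15,0,0,0,0,10,0,15,0,0,0,0,10,0,10,0,0,0,0,10,0,0,0,0,0,0,10,0,0,0,0,0,0,10])

```text
time: 7.55
eef_pos: [0.4761, -0.0745, 0.0856]
tcp_rot: [0.707, 0.708, -0.0, -0.0]
contact_force: [0.3, 0.9, -2.1]
opening: 0.327
finger_force: 69.6
```

```bash
python3 st.py
```

```text
7.55 [ 0.4761 -0.0745  0.0856] F [ 0.3  0.9 -2.1] T [-0.003  0.074  0.076] yaw 90.09 [-4.e-04  0.e+00 -1.e+00] q6 -21.1 ff 69.6 0.327
```

Call:
move_arm(plan=[0,10,0,0,0,0,10,0,12,0,0,0,0,10,0,12,0,0,0,0,10,0,12,0,0,0,0,10,0,10,0,0,0,0,10,0,7,0,0,0,0,10,0,0,0,0,0,0,10,0,0,0,0,0,0,10])

```text
time: 8.35
eef_pos: [0.4762, -0.0117, 0.0856]
tcp_rot: [0.707, 0.707, 0.0, -0.0]
contact_force: [-0.3, 0.2, -1.8]
opening: 0.328
finger_force: 69.6
```

```bash
python3 - <<'E'
import st
from h import *
a,_=grab('side','side5');b,_=grab('scene','scene5')
A=cv2.resize(a[180:255,240:315,::-1],(396,396),interpolation=cv2.INTER_CUBIC);B=cv2.resize(b[165:240,265:340,::-1],(396,396),interpolation=cv2.INTER_CUBIC)
cv2.imwrite('pics/v5.png',np.hstack([A,B]))
E
```

```text
8.35 [ 0.4762 -0.0117  0.0856] F [-0.3  0.2 -1.8] T [-0.084  0.052  0.053] yaw 90.06 [-0.  0. -1.] q6 -13.7 ff 69.6 0.328
```

View pics/v5.png

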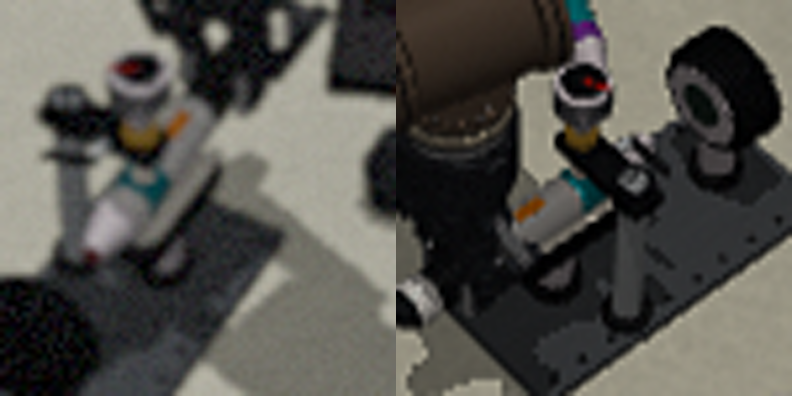

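The side crop shows the teal band at (148,188), under the pad, with the nose at (93,257) pointing to the sensor. The scene crop shows the band at (580,188), under the arm. I'll check that numerically and lower gently.

Call:
move_arm(plan=[0,0,-1,0,0,0,10,0,0,-1,0,0,0,10,0,0,-1,0,0,0,10,0,0,0,0,0,0,10])

```text
time: 8.85
eef_pos: [0.4765, -0.0124, 0.0842]
tcp_rot: [0.707, 0.707, -0.0, -0.0]
contact_force: [-5.5, -0.3, 8.6]
opening: 0.326
finger_force: 70.8
```

```bash
python3 - <<'E'
import st
from h import *
for n,o,pts in(('side5',(240,180),[(93,257),(148,188)]),('scene5',(265,165),[(184,188)])):
  c=load(n)
  for L in([105,0,102],[50,0,112]):
    q=np.array(L)/1e3;C,S=np.cos(1.5656),np.sin(1.5656);P=[.4755+C*q[0]-S*q[1],.0411+S*q[0]+C*q[1],q[2]]
    print(n,L,((proj(c,P)[0]-o)*5.28).round(0))
  for u,v in pts:print((u,v),at_z(c,u/5.28+o[0],v/5.28+o[1],.105).round(4))
E
```

```text
8.85 [ 0.4765 -0.0124  0.0842] F [-5.5 -0.3  8.6] T [0.174 0.758 0.249] yaw 90.05 [-6.e-04 -3.e-04 -1.e+00] q6 -13.7 ff 70.8 0.326
side5 [105, 0, 102] [ 95. 253.]
side5 [50, 0, 112] [142. 179.]
(93, 257) [0.4744 0.1511 0.105 ]
(148, 188) [0.4727 0.0902 0.105 ]
scene5 [105, 0, 102] [245. 140.]
scene5 [50, 0, 112] [182. 175.]
(184, 188) [0.4805 0.0886 0.105 ]
```

Contact: 8.6 N up and 5.5 N towards -x, so one wall of the V is touched first. I'll shift -x about 1.3 mm and see whether it settles.

Call:
move_arm(plan=[-0.7,0,0,0,0,0,10,-0.6,0,0,0,0,0,10,0,0,0,0,0,0,10])

```text
time: 9.15
eef_pos: [0.4756, -0.0124, 0.0837]
tcp_rot: [0.707, 0.707, 0.0, 0.001]
contact_force: [-2.5, -1.5, 4.2]
opening: 0.329
finger_force: 70.4
```

```bash
python3 st.py
```

```text
9.15 [ 0.4756 -0.0124  0.0837] F [-2.5 -1.5  4.2] T [0.124 0.315 0.117] yaw 90.01 [ 1.5e-03 -4.0e-04 -1.0e+00] q6 -13.7 ff 70.4 0.329
```

Call:
move_arm(plan=[-0.7,0,0,0,0,0,10,0,0,-0.8,0,0,0,10,0,0,0,0,0,0,10])

```text
time: 9.45
eef_pos: [0.4743, -0.0122, 0.0822]
tcp_rot: [0.707, 0.707, -0.0, 0.0]
contact_force: [-1.9, -1.0, 6.2]
opening: 0.326
finger_force: 70.3
```

```bash
python3 st.py
```

```text
9.45 [ 0.4743 -0.0122  0.0822] F [-1.9 -1.   6.2] T [0.051 0.485 0.119] yaw 90.04 [-2.e-04 -5.e-04 -1.e+00] q6 -13.8 ff 70.3 0.326
```

Call:
move_arm(plan=[-0.4,0,0,0,0,0,26,0,0,0,0,0,0,32,0,0,0,0,0,0,36,0,0,0,0,0,0,45,0,0,0,0,0,0,60,0,0,0,0,0,0,60,0,0,0,0,0,0,60])

```text
time: 10.15
eef_pos: [0.4738, -0.0119, 0.0818]
tcp_rot: [0.707, 0.707, 0.0, 0.0]
contact_force: [-0.4, -0.8, -0.3]
opening: 0.699
finger_force: 0.0
```

```bash
python3 - <<'E'
import st
from h import *
w,c=grab('wrist','w6');a,_=grab('side','side6')
A=cv2.resize(a[180:255,240:315,::-1],(396,396),interpolation=cv2.INTER_CUBIC);B=cv2.resize(w[:,60:480,::-1],(396,396))
cv2.imwrite('pics/v6.png',np.hstack([A,B]))
E
```

```text
10.15 [ 0.4738 -0.0119  0.0818] F [-0.4 -0.8 -0.3] T [ 0.01  -0.013 -0.015] yaw 90.02 [ 1.e-04  0.e+00 -1.e+00] q6 -13.8 ff 0.0 0.699
```

View pics/v6.png

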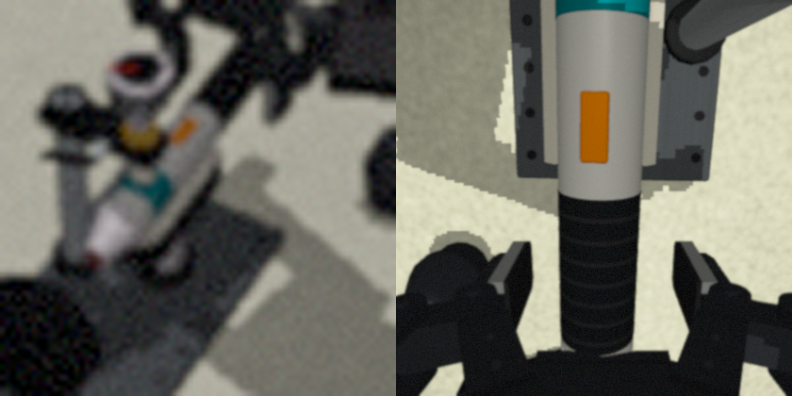

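Handpiece laid: the side crop shows the band at (148,188) under the pad. The wrist crop shows the body centred between the white V lips, with the band's near edge at v≈12 and the fingers open and clear. Now I retreat up, then turn the wrist anticlockwise for a full-range grip over the knob.

Call:
move_arm(plan=[0,0,20,0,0,0,60,0,0,36,0,0,0,60,0,0,36,0,0,0,60,0,0,36,0,0,0,60,0,0,36,0,0,8.5,60,0,0,20,0,0,8.5,60,0,20,0,0,0,8.5,60,0,20,0,0,0,8.5,60,0,20,0,0,0,8.5,60,0,20,0,0,0,8.5,60,0,20,0,0,0,8.5,60,0,0,0,0,0,8.5,60])

```text
time: 11.45
eef_pos: [0.4735, 0.0899, 0.2658]
tcp_rot: [0.186, 0.982, 0.0, -0.0]
contact_force: [-0.6, -1.3, 0.5]
opening: 0.705
finger_force: 0.0
```

Call:
move_arm(plan=[0,0,0,0,0,8.5,60,0,0,0,0,0,8.5,60,0,0,0,0,0,8.5,60,0,0,0,0,0,8.5,60,0,0,0,0,0,8.5,60,0,0,0,0,0,8.5,60,0,0,0,0,0,8.5,60,0,0,0,0,0,8.5,60,0,0,0,0,0,8.5,60,0,0,0,0,0,8.5,60,0,0,0,0,0,0,60,0,0,0,0,0,0,60])

```text
time: 12.65
eef_pos: [0.4737, 0.0881, 0.2658]
tcp_rot: [-0.521, 0.853, 0.0, 0.0]
contact_force: [-0.2, 0.1, 0.3]
opening: 0.706
finger_force: 0.0
```

```bash
python3 - <<'E'
import st
from h import *
c=load('w6')
for z in(.113,.115):print('band edge',at_z(c,278,12.7,z).round(4))
for u,v in((549,165),(656,165)):print(at_z(c,60+(u-396)*1.0606,v*1.0606,.096).round(4))
print(np.degrees(ctrl.get_state()['qpos']).round(1))
w,c=grab('wrist','w7');cv2.imwrite('pics/w7b.png',w[:,:,::-1])
for z in (.207,):print(proj(c,[.4748,.0911,z]))
E
```

```text
12.65 [0.4737 0.0881 0.2658] F [-0.2  0.1  0.3] T [-0.013  0.021  0.003] yaw 242.85 [ 0.  0. -1.] q6 -154.4 ff 0.0 0.706
band edge [0.4731 0.0778 0.113 ]
band edge [0.4731 0.0774 0.115 ]
[0.4535 0.0297 0.096 ]
[0.4932 0.0297 0.096 ]
[  -1.6  -10.2  114.5    0.    75.7 -154.4]
[[280.11664448 233.99480986]]
```

View pics/w7b.png

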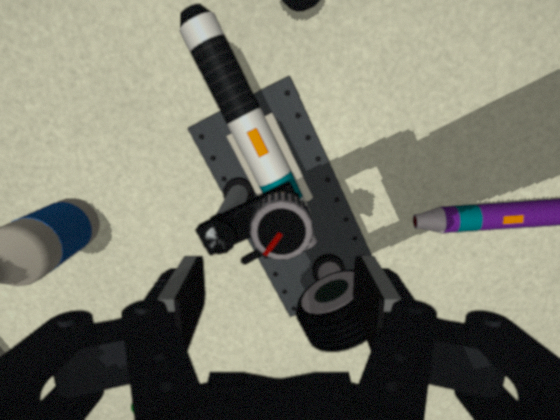

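The wrist view shows the knob's black top centred at (280,229), the handpiece in the V behind it, the band under the pad, and the gel bottle well to the left. The band's near edge is 47.9 mm from the mouth against an ideal 48, so the placement is right. I'll compute the knob position.

```bash
python3 - <<'E'
from h import *
for z in(.206,.2075,.209):print(at_z(load('w7'),280,229,z).round(4), at_z(load('w3'),137/1.4,224/1.4,z).round(4))
E
```

```text
[0.4736 0.0887 0.206 ] [0.4749 0.0916 0.206 ]
[0.4734 0.0882 0.2075] [0.4756 0.0918 0.2075]
[0.4732 0.0878 0.209 ] [0.4764 0.092  0.209 ]
```

Call:
move_arm(plan=[0,2,-25,0,0,0,60,0,0,-30,0,0,0,60,0,0,-25,0,0,0,60,0,0,-8,0,0,0,60,0,0,0,0,0,0,60,0,0,0,0,0,0,60], newtons=20)

```text
time: 13.3
eef_pos: [0.4746, 0.0901, 0.1792]
tcp_rot: [-0.522, 0.853, -0.001, 0.001]
contact_force: [-0.6, -0.1, 0.4]
opening: 0.707
finger_force: 0.0
```

```bash
python3 st.py
```

```text
13.3 [0.4746 0.0901 0.1792] F [-0.6 -0.1  0.4] T [-0.022 -0.02   0.008] yaw 242.99 [ 0.002 -0.    -1.   ] q6 -154.3 ff 0.0 0.707
```

Call:
move_arm(plan=[0,0,0,0,0,0,30,0,0,0,0,0,0,30,0,0,0,0,0,0,30,0,0,0,0,0,0,30,0,0,0,0,0,0,30], newtons=20)

```text
time: 13.8
eef_pos: [0.4737, 0.0906, 0.1799]
tcp_rot: [-0.523, 0.853, 0.001, 0.0]
contact_force: [-3.7, 0.6, 5.8]
opening: 0.415
finger_force: 20.5
```

```bash
python3 st.py
```

```text
13.8 [0.4737 0.0906 0.1799] F [-3.7  0.6  5.8] T [ 0.252  0.704 -0.005] yaw 243.02 [-1.0e-04  1.1e-03 -1.0e+00] q6 -154.3 ff 20.5 0.415
```

Gripped: opening 35 mm, 20 N. I shift slightly to centre, then turn clockwise, following the thread at about 0.28 mm per row.

Call:
move_arm(plan=[-0.8,0,0.3,0,0,0,30,0,0,-0.2,0,0,-8,30,0,0,-0.28,0,0,-8.5,30,0,0,-0.28,0,0,-8.5,30,0,0,-0.28,0,0,-8.5,30,0,0,-0.28,0,0,-8.5,30,0,0,-0.28,0,0,-8.5,30,0,0,-0.28,0,0,-8.5,30,0,0,-0.28,0,0,-8.5,30,0,0,-0.28,0,0,-8.5,30,0,0,0,0,0,0,30], newtons=30)

```text
time: 14.9
eef_pos: [0.4733, 0.0913, 0.1775]
tcp_rot: [0.114, 0.993, 0.001, 0.0]
contact_force: [-2.5, 3.8, 4.4]
opening: 0.411
finger_force: 30.4
```

```bash
python3 st.py
```

```text
14.9 [0.4733 0.0913 0.1775] F [-2.5  3.8  4.4] T [ 0.622  0.483 -0.087] yaw 166.85 [ 0.0011  0.0029 -1.    ] q6 -78.2 ff 30.4 0.411
```

Call:
move_arm(plan=[-0.4,0.6,-0.2,0,0,-8.5,30,0,0,-0.28,0,0,-8.5,30,0,0,-0.28,0,0,-8.5,30,0,0,-0.28,0,0,-8.5,30,0,0,-0.28,0,0,-8.5,30,0,0,-0.28,0,0,-8.5,30,0,0,-0.28,0,0,-8.5,30,0,0,-0.28,0,0,-8.5,30,0,0,-0.28,0,0,-8.5,30,0,0,0,0,0,0,30])

```text
time: 15.9
eef_pos: [0.4737, 0.0919, 0.175]
tcp_rot: [0.704, 0.71, 0.002, 0.0]
contact_force: [1.0, 4.3, 4.8]
opening: 0.407
finger_force: 30.2
```

```bash
python3 st.py
```

```text
15.9 [0.4737 0.0919 0.175 ] F [1.  4.3 4.8] T [ 0.85   0.055 -0.058] yaw 90.49 [ 0.0036  0.0032 -1.    ] q6 -1.8 ff 30.2 0.407
```

Call:
move_arm(plan=[0,0.7,-0.28,0,0,-8.5,30,0,0,-0.28,0,0,-8.5,30,0,0,-0.28,0,0,-8.5,30,0,0,-0.28,0,0,-8.5,30,0,0,-0.28,0,0,-8.5,30,0,0,-0.28,0,0,-8.5,30,0,0,-0.28,0,0,-8.5,30,0,0,0,0,0,0,30])

```text
time: 16.7
eef_pos: [0.4744, 0.0918, 0.1731]
tcp_rot: [0.963, 0.268, 0.003, 0.0]
contact_force: [3.5, 2.3, 4.0]
opening: 0.407
finger_force: 30.2
```

```bash
python3 st.py
```

```text
16.7 [0.4744 0.0918 0.1731] F [3.5 2.3 4. ] T [ 0.7   -0.303 -0.013] yaw 31.14 [ 0.0054  0.0013 -1.    ] q6 57.7 ff 30.2 0.407
```

Turned 212° so far, with no stop yet. I continue at 4° per row and watch the torque about z.

Call:
move_arm(plan=[0.4,0.3,-0.1,0,0,-4,30,0,0,-0.13,0,0,-4,30,0,0,-0.13,0,0,-4,30,0,0,-0.13,0,0,-4,30,0,0,-0.13,0,0,-4,30,0,0,-0.13,0,0,-4,30,0,0,-0.13,0,0,-4,30,0,0,-0.13,0,0,-4,30])

```text
time: 17.5
eef_pos: [0.474, 0.0913, 0.1721]
tcp_rot: [1.0, -0.005, 0.001, 0.001]
contact_force: [-0.2, 1.3, 8.1]
opening: 0.409
finger_force: 30.7
```

```bash
python3 st.py
```

```text
17.5 [0.474  0.0913 0.1721] F [-0.2  1.3  8.1] T [0.309 0.291 0.766] yaw -0.61 [ 0.0026 -0.0014 -1.    ] q6 89.5 ff 30.7 0.409
```

Call:
move_arm(plan=[0,0,-0.1,0,0,-4,30,0,0,-0.1,0,0,-4,30,0,0,-0.1,0,0,-4,30])

```text
time: 17.8
eef_pos: [0.4741, 0.0912, 0.1718]
tcp_rot: [0.994, -0.11, 0.002, 0.001]
contact_force: [1.8, 0.5, 5.5]
opening: 0.412
finger_force: 30.7
```

```bash
python3 st.py
```

```text
17.8 [0.4741 0.0912 0.1718] F [1.8 0.5 5.5] T [ 0.116 -0.164  0.797] yaw -12.58 [ 0.0033 -0.002  -1.    ] q6 101.5 ff 30.7 0.412
```

The torque rose to 0.8 N m and the pads slipped at that level, after sinking 8 mm, which matches the thread. The screw is seated. I record the index line, then turn back 90° while rising about 3 mm.

```bash
python3 - <<'E'
from h import *
for n in('scene','side','wrist'):grab(n,n+'_seat')
import st
E
```

```text
17.95 [0.4739 0.0913 0.1718] F [-0.5  0.9  5.6] T [0.177 0.074 0.456] yaw -12.5 [ 0.0027 -0.0017 -1.    ] q6 101.4 ff 30.8 0.412
```

Call:
move_arm(plan=[0,0,0.1,0,0,5,30,0,0,0.28,0,0,8.5,30,0,0,0.28,0,0,8.5,30,0,0,0.28,0,0,8.5,30,0,0,0.28,0,0,8.5,30,0,0,0.28,0,0,8.5,30,0,0,0.28,0,0,8.5,30,0,0,0.28,0,0,8.5,30,0,0,0.28,0,0,8.5,30,0,0,0.28,0,0,8.5,30,0,0,0.28,0,0,8.5,30,0,0,0,0,0,0,30])

```text
time: 19.15
eef_pos: [0.4739, 0.0913, 0.1747]
tcp_rot: [0.78, 0.626, 0.001, 0.001]
contact_force: [-0.1, 1.1, 6.0]
opening: 0.41
finger_force: 30.8
```

```bash
python3 - <<'E'
import st
from h import *
from fit import *
for n in('scene','side','wrist'):grab(n,n+'_back')
for n in('scene_seat','scene_back','side_seat','side_back','scene0','side0'):
    c=load(n);im=cv2.imread(f'pics/{n}.png').astype(int);u,v=proj(c,[.474,.0905,.2])[0].astype(int)
    k=im[v-9:v+10,u-9:u+10];m=(k[:,:,2]>90)&(k[:,:,2]>2*k[:,:,1]);y,x=np.nonzero(m)
    P=np.array([at_z(c,a+u-9,b+v-9,.2)[:2] for a,b in zip(x,y)])
    if len(P): q=P.mean(0);print(n,len(P),q.round(4))
    else: print(n,'none')
E
```

```text
19.15 [0.4739 0.0913 0.1747] F [-0.1  1.1  6. ] T [0.157 0.092 0.045] yaw 77.51 [ 2.6e-03 -9.0e-04 -1.0e+00] q6 11.4 ff 30.8 0.41
scene_seat none
scene_back none
side_seat none
side_back none
scene0 3 [0.4781 0.1   ]
side0 none
```

The knob top is hidden from the fixed cameras. I'll compare the two wrist pictures, where the red line should keep its place relative to the fingers if nothing slipped on the way back.

```bash
python3 - <<'E'
import cv2,numpy as np
A=[cv2.imread(f'pics/wrist_{n}.png')[200:400,180:380] for n in('seat','back')]
for k in A:
    k=k.astype(int);m=(k[:,:,2]>70)&(k[:,:,2]>2*k[:,:,1]);y,x=np.nonzero(m)
    if len(x):
        p=np.c_[x,y].astype(float);_,_,V=np.linalg.svd(p-p.mean(0),full_matrices=False);print(len(x),p.mean(0).round(1),np.degrees(np.arctan2(V[0,1],V[0,0])).round(1))
cv2.imwrite('pics/k.png',cv2.resize(np.hstack(A),(800,400)))
E
```

```text
399 [ 91.7 126.5] 109.2
387 [ 91.6 126.2] 110.5
```

View pics/k.png

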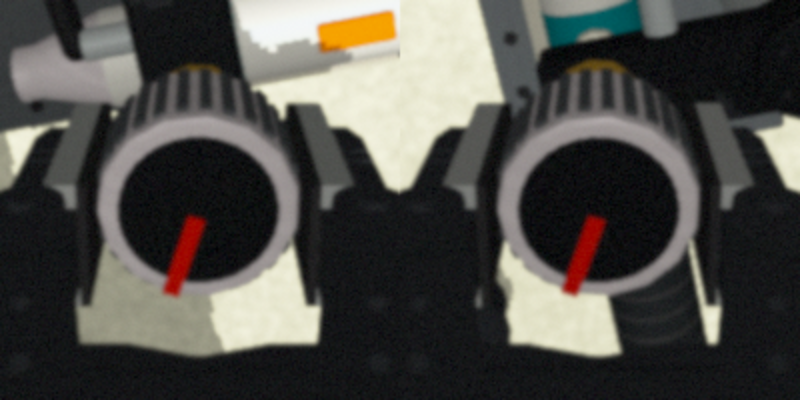

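The red line sits in the same place relative to the fingers in both pictures (109° and 110.5°), so the knob followed the 90° back-off with no slip. It is held at 30 N, so I'm handing the job in.

```bash
python3 -c "
from plant import order
print(order.sign_off())"
```

```text
the job is handed in; nothing more can be done
None
```

The job is handed in: the handpiece lies in the V with its band under the pad, and the thumbscrew was seated, then backed off 90° (within about 2°) and is still gripped at 30 N; no verdict came back.

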